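# Put the stirring stick back in the utensil mug beside the sugar jar

### The job

First slide the ribbed utensil mug along the grey mat, without lifting it, until it stands right beside the sugar jar (touching, or no more than a centimetre away). Then take the wooden stirring stick out of the striped tea mug and gently lower it, thin end down, into the ribbed mug so that it leans against the side of the rim opposite the mug's handle, and let go. Do not knock over or shove aside the tea mug, the jar or the other things, and keep clear of the kettle.

Things in the scene. Friction and masses are not known exactly. Their poses are not given: they have to be found in the camera images.
- utensil_mug: Ribbed cream mug, 0.36 kg, round body 100 (foot) to 110 (rim) wide, 104 tall: too wide to grasp across; slides when pushed low. Origin on its underside; axis of the body at own x 0, y +18. Handle 16 wide, z 18 to 94, along own -y to y -73; the far side is own +y. Inner floor z 8, inner radius 40 there (36 at the handle), 47 at the rim. Stands on a fixed grey mat, top at z = 4 mm
- utensil_mouth (a point): Centre of the ribbed mug's mouth: on the axis of its round body, 104 above its underside. The way from it to the sugar jar (roughly +x) is free; a microwave with a bar handle stands at its right, a 42 high burner grate at its left
- sugar_jar: Clear jar with flat black lid, 80 diameter, 154 tall, 0.62 kg, loose, standing on the grey mat. Origin at the centre of its underside, z up. Touching the ribbed mug its axis is about 95 from the mug's axis
- stirrer: Straight round wooden stick, 210 long, diameter 11 at the thin end (foot), 15 from 120 up to the thick top; dark rings at 135 and 140 and at 200; 0.045 kg. Origin at the centre of the thin end, own z runs along the stick to the top. Starts foot down in the tea mug, leaning about 36 degrees over the side away from that mug's handle
- stirrer_top (a point): Centre of the stick's thick top end, 210 from the origin of the stick along its z
- tea_mug: White tea mug with dark stripes, body 90 wide, 88 tall, 0.225 kg, loose, upright on the range between the left and right burner grates. Origin on its underside; body's axis at own x 0, y +14.5; handle along own -y, ending at y -60. Inner floor at z 6, inner radius 27 there, 37 at the rim
- kettle: Grey kettle with arched black handle, standing on the front right or the back right burner grate (42 high), between the two mugs. 194 across y and 231 along x (spout), 234 tall, so its top is at z = 276 mm. Origin at the centre of its underside. It must not be touched
- pepper_mill: Brown wooden pepper mill, 58 diameter, 170 tall, at one end of the strip between the grates. Origin at the centre of its underside
- white_bottle: Bottle with white cap, 46 diameter, 155 tall, at the other end of that strip. Origin at the centre of its underside
- salt_shaker: Salt shaker with grey top, 44 diameter, 90 tall, on the worktop near the mat or behind the jar. Origin at the centre of its underside
- spice_jar: Spice jar with red lid, 44 diameter, 105 tall, on the worktop near the mat or behind the jar. Origin at the centre of its underside

How it is judged:
On the way:
1. the ribbed mug stands beside the sugar jar (axes at most 112 mm apart) while the stick is still in the tea mug (horizontal distance between utensil_mouth and sugar_jar below 0.112 m and horizontal distance between stirrer and tea_mug below 0.05 m and height (world z) of stirrer below 0.03 m), for 0.2 s.
At the end, for the whole second after the job is handed in: Ribbed mug upright, its axis within 112 mm of the jar's; stick's foot inside it, under 30 mm above its underside; stick leaning 17 to 54 deg, its top at least 55 mm from the mug's axis towards the side opposite the handle and within 60 mm sideways; stick at rest; tea mug upright (horizontal distance between utensil_mouth and sugar_jar below 0.112 m and angle between utensil_mug's own z axis and vertical below 0.1 rad and horizontal distance between stirrer and utensil_mouth below 0.05 m and z of stirrer in the frame of utensil_mug below 0.03 m and y of stirrer_top in the frame of utensil_mug above 0.073 m and x of stirrer_top in the frame of utensil_mug between -0.06 and 0.06 m and angle between stirrer's own z axis and vertical between 0.3 and 0.95 rad and z of stirrer_top in the frame of utensil_mug above 0.12 m and linear speed of stirrer below 0.03 m/s and angle between tea_mug's own z axis and vertical below 0.15 rad); the robot touches nothing.
It fails at once if the ribbed mug is lifted off the mat or tipped (height (world z) of utensil_mug above 0.02 m or angle between utensil_mug's own z axis and vertical above 0.3 rad).
It fails at once if the stick is dropped into the ribbed mug instead of lowered (over 0.6 m/s inside it) (linear speed of stirrer above 0.6 m/s and horizontal distance between stirrer and utensil_mouth below 0.045 m and height (world z) of stirrer below 0.11 m).
It fails at once if the tea mug is tipped or shoved more than 40 mm (angle between tea_mug's own z axis and vertical above 0.35 rad or distance of tea_mug from where it was at the start of the episode above 0.04 m).
It fails at once if the sugar jar or another bystander is tipped or shoved more than 25 mm (distance of any of sugar_jar, pepper_mill, white_bottle, salt_shaker, spice_jar from where it was at the start of the episode above 0.025 m or angle between any of sugar_jar, pepper_mill, white_bottle, salt_shaker, spice_jar's own z axis and vertical above 0.3 rad).
It fails at once if the kettle is bumped (over 3 N) (contact force between any of the fingers, the arm, stirrer, utensil_mug and kettle above 3 N).
It also fails if it takes over 67 s, if anything falls off the work surface, if the arm or the gripper's body presses on something with over 40 N, if the wrist force passes 120 N, or if a joint passes its speed limit or range.

### The arm

A 6-joint arm with a two-finger parallel gripper is mounted at the origin on a cart in front of the work surface, level with it; the furniture and walls round the work are solid. World frame = base frame: x ahead of the robot, y to its left, z up, the work surface at z = 0. Lengths are in m, angles in rad, forces in N, time in s.
With the tool pointing down it reaches from about 0.25 to 0.775 m from the base axis. Payload 4 kg.
Tool frame: the origin (TCP) lies between the finger pads; the fingertips stand 11 mm ahead of it and the grasp point (between the pads) lies 8 mm behind it; z points along the fingers, y is the line along which they close (so a half turn about z gives the same grasp; the last joint's range is limited). The gripper opens to 85 mm and grips with 20 to 120 N. Pads are 22 mm wide; open, the fingers measure 114 mm over their backs; the gripper's body (76 mm by 85 mm) begins 54 mm behind the grasp point. The pads swing forward as they close: fully open they stand 13 mm farther back than shut.
Start: joints at [1.187, 0.087, 1.371, -0, 1.684, -0.103], TCP at [0.152, 0.528, 0.218] pointing down, gripper open.
Joint ranges: [-3.1, 3.1], [-0.76, 2.03], [0.27, 2.55], [-1.08, 4.22], [0.17, 2.65], [-2.57, 2.57]. Speed limits (rad/s): [2.79, 2.79, 3.14, 3.14, 3.14, 3.14].

### API

Orientations are given as a 3x3 rotation matrix whose columns are the frame's x, y, z axes.
In Python, from cell import r gives the robot as it stands.
- The arm moves only by the shell command python3 nudge.py 'ROWS' [FORCE]. ROWS is a JSON list of rows, 1 to 5 of them, each of 7 numbers: the finger opening in m, then dx, dy, dz in m, then a rotation vector rx, ry, rz in rad; each row is the pose to reach, as a shift and turn from the pose commanded when the command began, along the tool's axes at that moment; what a row does not reach only later rows make up. A row lasts 1/8 s, in which the tool goes at most 0.0625 m and 0.188 rad, less where a joint would pass 70% of its speed; a pose out of reach is approached as far as the arm can. The fingers move at their own pace and stop on an object; FORCE is the grip in N (left out, the last holds). Time passes only in rows, so rows that do not move let the fingers close. It prints the time, the measured TCP pose, the force, the opening and the grip force at its end.
- r.observe(): the state, without advancing time (a new reading comes with each control period).
- r.grab_frame(name): name is "scene" or "side" or "wrist"; returns the picture (420x560x3 uint8, red, green, blue); there is no depth.
- r.camera_params(name): a dict with "intrinsics" (3x3 intrinsics, pixels), "rvec" (rotation vector, rad) and "tvec" (3), from world to camera coordinates, as OpenCV has them; the wrist camera has in their place "T_tool_cam" (4x4, takes a point from camera to tool coordinates, whose origin is the TCP and whose axes are the flange's). Camera axes: x right, y down, z forward; pixel columns grow to the right and rows downward; lengths in m; the calibration is good to about 2 mm. The wrist camera is an equidistant fisheye: a pixel r from the principal point sees the ray r / f radians off the axis. A picture is of the moment at which its call begins: read the wrist's pose just before it. camera_params takes no time and is no camera call.
- r.sign_off(): hands the job in; it is judged then, once.
The state is a dict: "clock": time; "joint_positions": joint angles; "dq": joint speeds; "joint_efforts": joint torques, N m; "eef_pos": TCP position; "ee_rot": TCP orientation; "force": force on the tool from outside, world axes, zero at the start; "ft_torque": the same for the moment, N m; "opening": finger opening in m; "gripper_force": force on a finger pad.
Only numpy, scipy, OpenCV 4.12 (cv2) and the standard library are available. Lean on these libraries where they do the work, as an engineer would, in place of code of your own. Each camera call takes 0.05 s, during which the arm holds its last target. There are 200 camera calls.

## Working session

There is one attempt and no reset: what is moved stays moved. The work goes in short steps, Python scripts to look and compute and a shell command to move; the robot and the scene stay as the last step left them, time stands still between calls to the robot, and variables do not carry over. Pictures are saved under pics/ and viewed, at most 10 in all, crops included, and the job is handed in when it is done.

```bash
ls; mkdir -p pics
python3 - <<'E'
from cell import r
import cv2,numpy as np
for n in("scene","side","wrist"):
    cv2.imwrite(f"pics/{n}0.png",r.grab_frame(n)[:,:,::-1]);p=r.camera_params(n)
    print(n,{k:np.round(v,4).tolist() for k,v in p.items()})
print(r.observe()["eef_pos"],r.observe()["ee_rot"])
a=[cv2.imread(f"pics/{n}0.png") for n in("scene","side")]
E
```

```text
cell.py
nudge.py
pics
scene {'intrinsics': [[467.0737, 0.0, 280.4866], [0.0, 467.0737, 209.3804], [0.0, 0.0, 1.0]], 'rvec': [1.7735, -1.138, 0.6892], 'tvec': [-0.2597, 0.3276, 1.0098]}
side {'intrinsics': [[475.7055, 0.0, 280.5541], [0.0, 475.7055, 211.4072], [0.0, 0.0, 1.0]], 'rvec': [1.9916, -1.738, 0.5496], 'tvec': [-0.1276, 0.5058, 1.1107]}
wrist {'intrinsics': [[325.1923, 0.0, 279.8602], [0.0, 325.1923, 209.8193], [0.0, 0.0, 1.0]], 'T_tool_cam': [[-0.0008, -0.949, -0.3152, 0.0824], [1.0, -0.0006, -0.0008, 0.0014], [0.0006, -0.3152, 0.949, -0.1552], [0.0, 0.0, 0.0, 1.0]]}
[0.15227295 0.52806925 0.21689748] [[-9.60822897e-01  2.77162323e-01 -6.38672447e-04]
 [ 2.77163009e-01  9.60821551e-01 -1.61641396e-03]
 [ 1.65641204e-04 -1.73010392e-03 -9.99998490e-01]]
```

View pics/scene0.png

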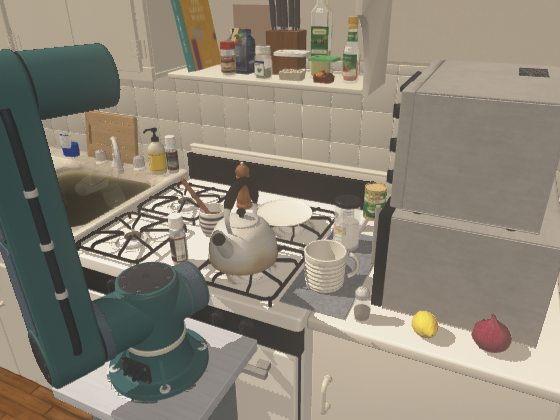

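View pics/side0.png

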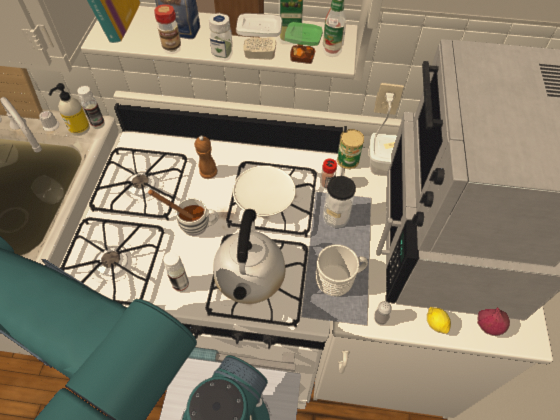

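The scene view shows the stick's top near (183,183) in the tea mug at (210,218). The kettle is at (243,245), the ribbed mug at (326,265) with its handle on the right, and the jar at (347,222). In the side view the mug's mouth is near (338,263), the jar lid (341,187), the tea mug (193,216), the stick's top about (148,193) and the salt shaker (383,312).

```bash
cat > h.py <<'E'
import numpy as np,cv2
from cell import r
P={n:r.camera_params(n) for n in("scene","side","wrist")}
def ray(n,uv,st=None):
    K=P[n]["intrinsics"]; uv=np.array(uv,float)
    d=np.array([(uv[0]-K[0,2])/K[0,0],(uv[1]-K[1,2])/K[1,1],1])
    if n=="wrist":
        m=np.hypot(d[0],d[1]); d=np.r_[d[:2]/max(m,1e-9)*np.sin(m),np.cos(m)]
        T=P[n]["T_tool_cam"]; R=np.array(st["ee_rot"])
        return np.array(st["eef_pos"])+R@T[:3,3], R@T[:3,:3]@d
    R=cv2.Rodrigues(np.array(P[n]["rvec"]))[0]; t=np.array(P[n]["tvec"]).ravel()
    d=R.T@d; return -R.T@t, d/np.linalg.norm(d)
def plane(n,uv,z,st=None):
    o,d=ray(n,uv,st); return o+d*(z-o[2])/d[2]
def tri(*rays):
    A=0;b=0
    for o,d in rays:
        M=np.eye(3)-np.outer(d,d); A=A+M; b=b+M@o
    x=np.linalg.solve(A,b); return x,max(np.linalg.norm((np.eye(3)-np.outer(d,d))@(x-o)) for o,d in rays)
def proj(n,p):
    R=cv2.Rodrigues(np.array(P[n]["rvec"]))[0]; q=P[n]["intrinsics"]@(R@np.array(p)+np.array(P[n]["tvec"]).ravel()); return q[:2]/q[2]
E
python3 - <<'E'
import cv2,numpy as np
sc=cv2.imread("pics/scene0.png");si=cv2.imread("pics/side0.png")
f=lambda im,x,y:cv2.resize(im[y:y+100,x:x+133],(400,300),interpolation=cv2.INTER_CUBIC)
cv2.imwrite("pics/crop.png",np.vstack([np.hstack([f(sc,280,195),f(sc,160,160)]),np.hstack([f(si,290,165+25),f(si,130,160)])]))
E
```

```text
(no output)
```

View pics/crop.png

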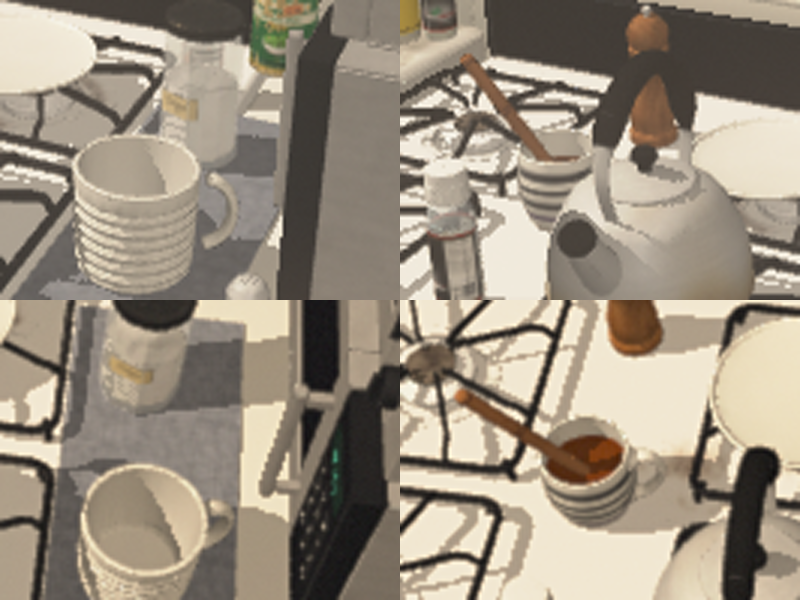

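View pics/wrist0.png

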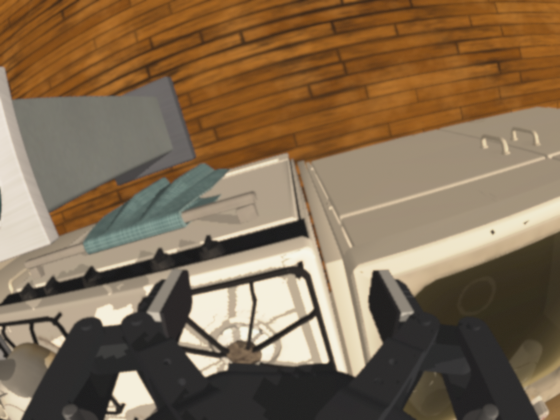

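The crop shows the ribbed rim at scene (325.6,252) and side (338,262). The tea mug's rim is at scene (212,209) and side (193,210), and the stick's top at scene (182,180) and side (151,192). The wrist view shows only a burner, the cooker's front edge and the sink.

Run:
```python
from h import *
np.set_printoptions(precision=4,suppress=True)
for k,a,b in [("rimC",(325.6,252.2),(338.2,262)),("handle end",(358.5,264),(367,261)),("lid",(347.5,201.8),(341,187)),("tearim",(212,209),(192.7,210)),
 ("teahandle",None,(213.5+4,216)),("sticktop",(182.3,180),(151.3,192.3)),("salt",(362,291),(384,305)),("bottlecap",(175,217),(174,259)),("mill",(242,167),(204,140)),("kettlehandletop",(242,180),(248,216))]:
    if a: print(k,*tri(ray("scene",a),ray("side",b)), end=" ")
    print(k,"side z=.108/.154/.088/.06",*[plane("side",b,z) [:2] for z in(.108,.154,.088,.05)])
for s in[(310,320),(372,205),(316,225),(368,340)]: print("mat side",s,plane("side",s,.004))
print("rim far/near/left/right side z .108",[plane("side",(290+x/3.0075,190+y/3),.108)[:2] for x,y in[(145,165),(82,215),(207,215)]])
print("jar base", plane("side",(290+135/3.0075,190+112/3),.004),plane("scene",(280+198/3.0075,195+165/3),.004))
print("microwave bar",plane("side",(290+270/3.0075,190+190/3),.1),tri(ray("side",(379.8,253.5)),ray("scene",(373,261))))
for c in("scene","side"): print(c,[plane(c,{"scene":(207.7,212.3),"side":(175,207)}[c],z) for z in(.09,.1)])
```

```text
rimC [ 0.4211 -0.2234  0.0938] 0.001831271338745944 rimC side z=.108/.154/.088/.06 [ 0.4145 -0.2238] [ 0.389  -0.2204] [ 0.4256 -0.2253] [ 0.4467 -0.2282]
handle end [ 0.455  -0.3041  0.0582] 0.0014823622568306953 handle end side z=.108/.154/.088/.06 [ 0.4278 -0.2982] [ 0.4018 -0.2917] [ 0.4392 -0.3011] [ 0.4607 -0.3065]
lid [ 0.6311 -0.2125  0.1455] 0.0012574853604380104 lid side z=.108/.154/.088/.06 [ 0.6613 -0.2161] [ 0.6254 -0.213 ] [ 0.6769 -0.2175] [ 0.7065 -0.2201]
tearim [0.5364 0.1993 0.0829] 0.003276888545696082 tearim side z=.108/.154/.088/.06 [0.5225 0.1894] [0.4924 0.1755] [0.5356 0.1954] [0.5604 0.2069]
teahandle side z=.108/.154/.088/.06 [0.5123 0.1168] [0.4827 0.106 ] [0.5252 0.1215] [0.5497 0.1305]
sticktop [0.5215 0.2945 0.1716] 0.0006773261567832378 sticktop side z=.108/.154/.088/.06 [0.5661 0.3208] [0.5342 0.3014] [0.5799 0.3293] [0.6063 0.3453]
salt [ 0.3266 -0.3495  0.071 ] 0.0010047204931847803 salt side z=.108/.154/.088/.06 [ 0.3102 -0.3436] [ 0.2891 -0.3351] [ 0.3194 -0.3472] [ 0.3369 -0.3543]
bottlecap [0.3416 0.1902 0.1488] 0.002680864649368718 bottlecap si
[... 315 characters left out ...]
.108/.154/.088/.06 [0.5241 0.0333] [0.494 0.026] [0.5372 0.0365] [0.562  0.0425]
mat side (310, 320) [ 0.2885 -0.1688  0.004 ]
mat side (372, 205) [ 0.6859 -0.3226  0.004 ]
mat side (316, 225) [ 0.5885 -0.1575  0.004 ]
mat side (368, 340) [ 0.255  -0.3227  0.004 ]
rim far/near/left/right side z .108 [array([ 0.4657, -0.2206]), array([ 0.408 , -0.1697]), array([ 0.4229, -0.2771])]
jar base [ 0.5881 -0.2143  0.004 ] [ 0.593  -0.2261  0.004 ]
microwave bar [ 0.4602 -0.3324  0.1   ] (array([ 0.4808, -0.3369,  0.0615]), np.float64(0.0025006653399013176))
scene [array([0.4966, 0.1926, 0.09  ]), array([0.4802, 0.181 , 0.1   ])]
side [array([0.5374, 0.2471, 0.09  ]), array([0.5308, 0.2436, 0.1   ])]
```

```bash
cat > g.py <<'E'
# g.py x y z tilt_deg yaw_deg : tool-frame shift/turn needed. yaw=dir of tool -x; tilt swings fingertips toward it
import sys,numpy as np
from cell import r
from scipy.spatial.transform import Rotation as Ro
def tgt(t,y): return (Ro.from_euler("z",y,degrees=True)*Ro.from_matrix([[-1,0,0],[0,1,0],[0,0,-1]])*Ro.from_euler("y",t,degrees=True)).as_matrix()
if __name__=="__main__":
    x,y,z,t,w=map(float,sys.argv[1:]); s=r.observe(); R=np.array(s["ee_rot"]); T=tgt(t,w)
    print("target z axis",T[:,2].round(2),"now",np.round(s["eef_pos"],4),"q",np.round(s["joint_positions"],2))
    d=R.T@(np.array([x,y,z])-s["eef_pos"]); rv=Ro.from_matrix(R.T@T).as_rotvec()
    print("d",d.round(3),"|d|/.0625=",round(np.linalg.norm(d)/.0625,1),"rv",rv.round(3),"/.188=",round(np.linalg.norm(rv)/.188,1))
E
python3 g.py .27 .2 .36 0 0; python3 nudge.py 2>&1 | tail -3
python3 nudge.py '[[0.05,-0.204,-0.283,-0.143,0,0,-0.28],[0.05,-0.204,-0.283,-0.143,0,0,-0.28],[0.05,-0.204,-0.283,-0.143,0,0,-0.28],[0.05,-0.204,-0.283,-0.143,0,0,-0.28],[0.05,-0.204,-0.283,-0.143,0,0,-0.28]]' 30; python3 g.py .29 -.2 .33 -45 0
```

```text
clock: 0.78
eef_pos: [0.2499, 0.2544, 0.3369]
ee_rot: [[-1.0, 0.0, 0.001], [0.0, 1.0, 0.0], [-0.001, 0.0, -1.0]]
force: [1.5, -0.8, 0.2]
opening: 0.05
gripper_force: 0.0
target z axis [ 0.71  0.   -0.71] now [0.2499 0.2544 0.3369] q [ 0.64 -0.34  1.51 -0.    1.96 -0.94]
d [-0.04  -0.454  0.007] |d|/.0625= 7.3 rv [ 0.    -0.785 -0.   ] /.188= 4.2
```

```bash
python3 nudge.py '[[0.05,-0.04,-0.45,-0.03,0,0,0],[0.05,-0.04,-0.45,-0.03,0,0,0],[0.05,-0.04,-0.45,-0.03,0,0,0],[0.05,-0.04,-0.45,-0.03,0,0,0],[0.05,-0.04,-0.45,-0.03,0,0,0]]'; python3 g.py .29 -.22 .30 -45 0
```

```text
clock: 1.4
eef_pos: [0.2767, -0.0562, 0.3572]
ee_rot: [[-1.0, 0.001, 0.002], [0.001, 1.0, -0.0], [-0.002, -0.0, -1.0]]
force: [1.4, -0.4, -0.0]
opening: 0.0502
gripper_force: 0.0
target z axis [ 0.71  0.   -0.71] now [ 0.2767 -0.0562  0.3572] q [-0.4  -0.49  1.57  0.    2.06 -1.97]
d [-0.013 -0.164  0.057] |d|/.0625= 2.8 rv [-0.    -0.784 -0.001] /.188= 4.2
```

```bash
python3 nudge.py '[[0.05,-0.013,-0.164,0.02,0,0,0],[0.05,-0.013,-0.164,0.02,0,-0.15,0],[0.05,-0.013,-0.164,0.057,0,-0.3,0],[0.05,-0.013,-0.164,0.057,0,-0.45,0],[0.05,-0.013,-0.164,0.057,0,-0.6,0]]'; python3 g.py .29 -.22 .15 -45 0
```

```text
clock: 2.02
eef_pos: [0.3261, -0.1942, 0.3097]
ee_rot: [[-0.838, 0.048, 0.543], [0.043, 0.999, -0.022], [-0.544, 0.005, -0.839]]
force: [-0.4, 0.5, 0.4]
opening: 0.0502
gripper_force: 0.0
target z axis [ 0.71  0.   -0.71] now [ 0.3261 -0.1942  0.3097] q [-1.16 -0.66  1.86  0.51  1.65 -2.57]
d [ 0.116 -0.028  0.115] |d|/.0625= 2.7 rv [-0.027 -0.211 -0.04 ] /.188= 1.1
```

```bash
python3 nudge.py '[[0.03,0,0,0,0,0,0.9],[0.03,0,0,0,0,0,0.9],[0.03,0,0,0,0,0,0.9],[0.03,0,0,0,0,0,0.9],[0.03,0,0,0,0,0,0.9]]' >/dev/null
python3 nudge.py '[[0.03,0,0,0,0,0,0.9],[0.03,0,0,0,0,0,0.9],[0.03,0,0,0,0,0,0.9],[0.03,0,0,0,0,0,0.9],[0.03,0,0,0,0,0,0.9]]' >/dev/null
python3 nudge.py '[[0.03,0,0,0,0,0,0.9],[0.03,0,0,0,0,0,0.9],[0.03,0,0,0,0,0,0.9],[0.03,0,0,0,0,0,0.9],[0.03,0,0,0,0,0,0.9]]'
python3 g.py .325 -.226 .15 32 180
python3 - <<'E'
from h import *
st=r.observe(); im=r.grab_frame("wrist"); cv2.imwrite("pics/w1.png",im[:,:,::-1])
E
```

```text
clock: 3.9
eef_pos: [0.3263, -0.1931, 0.3103]
ee_rot: [[0.78, 0.316, 0.54], [0.388, -0.921, -0.021], [0.491, 0.226, -0.841]]
force: [-0.3, -0.4, 0.0]
opening: 0.0303
gripper_force: 0.0
target z axis [ 0.53 -0.   -0.85] now [ 0.3263 -0.1931  0.3103] q [-1.16 -0.66  1.86  0.51  1.65  0.14]
d [-0.092 -0.006  0.135] |d|/.0625= 2.6 rv [ 0.023 -0.008  0.399] /.188= 2.1
```

View pics/w1.png

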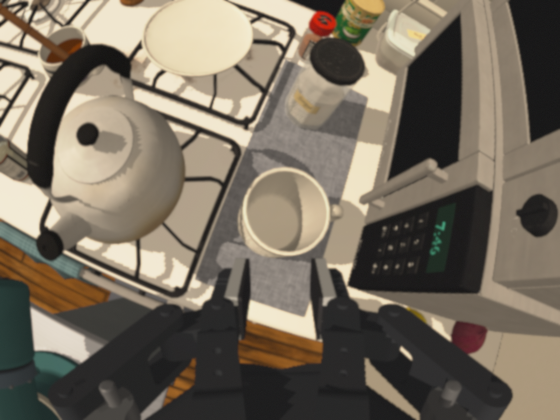

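The wrist view shows the ribbed rim centred near (286,211), with its handle to the right at (335,211). The jar lid is at (337,61), the red spice jar at (321,20), and the kettle well to the left.

```bash
python3 - <<'E'
from h import *
st=r.observe()
a=ray("wrist",(286,209),st);b=ray("wrist",(337,61),st)
print(plane("wrist",(286,209),.108,st),tri(a,ray("scene",(325.6,252.2)),ray("side",(338.2,261))))
print(plane("wrist",(337,61),.158,st),tri(b,ray("scene",(347.5,201.8)),ray("side",(341,187))))
print([plane("wrist",p,.108,st)[:2].round(3) for p in[(246,200),(328,205),(285,169),(282,253)]], plane("wrist",(338,211),.06,st))
print("lid edges",[plane("wrist",p,.158,st)[:2].round(3) for p in[(311,62),(363,62),(340,41),(332,82)]])
E
python3 nudge.py '[[0.03,0,0,0,0,0,0.2],[0.03,-0.092,-0.006,0.135,0.02,-0.01,0.4],[0.03,-0.092,-0.006,0.135,0.02,-0.01,0.4],[0.03,-0.092,-0.006,0.135,0.02,-0.01,0.4],[0.03,-0.092,-0.006,0.135,0.02,-0.01,0.4]]'; python3 g.py .325 -.226 .04 32 180
```

```text
[ 0.41195676 -0.2192832   0.108     ] (array([ 0.41893545, -0.22285214,  0.0958188 ]), np.float64(0.004881091118301041))
[ 0.61473576 -0.21260691  0.158     ] (array([ 0.62794851, -0.21350727,  0.14687329]), np.float64(0.0023933162450376303))
[array([ 0.404, -0.17 ]), array([ 0.437, -0.268]), array([ 0.46 , -0.202]), array([ 0.36 , -0.232])] [ 0.45126288 -0.29979944  0.06      ]
lid edges [array([ 0.593, -0.181]), array([ 0.635, -0.248]), array([ 0.654, -0.208]), array([ 0.576, -0.215])]
clock: 4.58
eef_pos: [0.3249, -0.2249, 0.147]
ee_rot: [[0.85, 0.002, 0.526], [0.001, -1.0, 0.002], [0.526, -0.001, -0.85]]
force: [0.2, 0.8, 1.1]
opening: 0.0299
gripper_force: 0.0
target z axis [ 0.53 -0.   -0.85] now [ 0.3249 -0.2249  0.147 ] q [-1.21 -0.56  2.12  0.52  1.39  0.31]
d [-0.056  0.001  0.091] |d|/.0625= 1.7 rv [-0.002  0.004  0.001] /.188= 0.0
```

```bash
python3 nudge.py '[[0.03,-0.028,0.001,0.045,0,0,0],[0.03,-0.056,0.001,0.091,0,0,0],[0.03,-0.056,0.001,0.091,0,0,0]]'; python3 nudge.py '[[0.03,0.014,0,0.009,0,0,0],[0.03,0.028,0,0.017,0,0,0],[0.03,0.041,0,0.025,0,0,0],[0.03,0.053,0,0.033,0,0,0],[0.03,0.064,0,0.04,0,0,0]]'
python3 - <<'E'
from h import *
for n in("side","scene","wrist"): cv2.imwrite(f"pics/{n}2.png",r.grab_frame(n)[:,:,::-1])
sc=cv2.imread("pics/scene2.png");si=cv2.imread("pics/side2.png")
f=lambda im,x,y:cv2.resize(im[y:y+150,x:x+133],(400,450),interpolation=cv2.INTER_CUBIC)
cv2.imwrite("pics/c2.png",np.hstack([f(sc,270,170),f(si,270,160)]))
E
```

```text
clock: 4.95
eef_pos: [0.3259, -0.2259, 0.0416]
ee_rot: [[0.85, 0.003, 0.527], [0.002, -1.0, 0.002], [0.527, -0.001, -0.85]]
force: [-0.1, -0.6, 0.8]
opening: 0.0298
gripper_force: 0.0
clock: 5.58
eef_pos: [0.4045, -0.2306, 0.0485]
ee_rot: [[0.846, 0.002, 0.533], [0.008, -1.0, -0.008], [0.533, 0.011, -0.846]]
force: [-3.9, 0.6, 3.7]
opening: 0.0304
gripper_force: 2.0
```

View pics/c2.png

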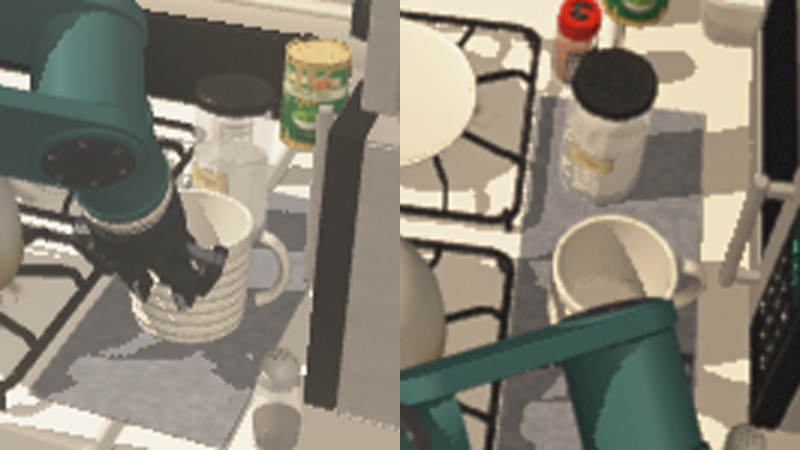

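The mug stays upright and has moved closer. In the side view its far rim edge is at about (341,232), and the jar base's near edge at about (337,228).

```bash
python3 - <<'E'
from h import *
far=plane("side",(270+213/3,160+215/3),.108); c=plane("side",(270+213/3,230),.108)
l=plane("side",(270+152/3.0075,160+265/3),.108);rr=plane("side",(270+275/3.0075,160+265/3),.108)
jb=plane("side",(270+200/3,160+203/3),.004); jl=plane("side",(270+215/3.0075,160+85/3),.154-.0)
print("rim far",far,"l",l,"r",rr,"jar near base",jb,"lid",jl)
o=r.observe();print(o["eef_pos"])
E
python3 g.py .440 -.226 .042 32 180
```

```text
rim far [ 0.50869656 -0.2254101   0.108     ] l [ 0.44902323 -0.17473202  0.108     ] r [ 0.46404875 -0.28242978  0.108     ] jar near base [ 0.58762506 -0.21966787  0.004     ] lid [ 0.62096516 -0.21462094  0.154     ]
[ 0.40359599 -0.22943281  0.04622163]
target z axis [ 0.53 -0.   -0.85] now [ 0.4036 -0.2294  0.0462] q [-0.97 -0.3   2.18  0.55  0.99  0.35]
d [ 0.029 -0.003  0.023] |d|/.0625= 0.6 rv [ 0.006 -0.002  0.007] /.188= 0.0
```

```bash
python3 nudge.py '[[0.03,0.013,-0.001,0.008,0,0,0],[0.03,0.026,-0.002,0.016,0,0,0],[0.03,0.038,-0.003,0.0235,0,0,0],[0.03,0.05,-0.004,0.031,0,0,0],[0.03,0.058,-0.005,0.036,0,0,0]]'
python3 - <<'E'
from h import *
for n in("side","scene","wrist"): cv2.imwrite(f"pics/{n}3.png",r.grab_frame(n)[:,:,::-1])
sc=cv2.imread("pics/scene3.png");si=cv2.imread("pics/side3.png")
f=lambda im,x,y:cv2.resize(im[y:y+150,x:x+133],(400,450),interpolation=cv2.INTER_CUBIC)
cv2.imwrite("pics/c3.png",np.hstack([f(sc,270,170),f(si,270,160)]))
E
```

```text
clock: 6.35
eef_pos: [0.4711, -0.2234, 0.0442]
ee_rot: [[0.848, 0.002, 0.529], [0.005, -1.0, -0.004], [0.529, 0.006, -0.848]]
force: [-4.3, 0.4, 2.9]
opening: 0.0301
gripper_force: 2.1
```

View pics/c3.png

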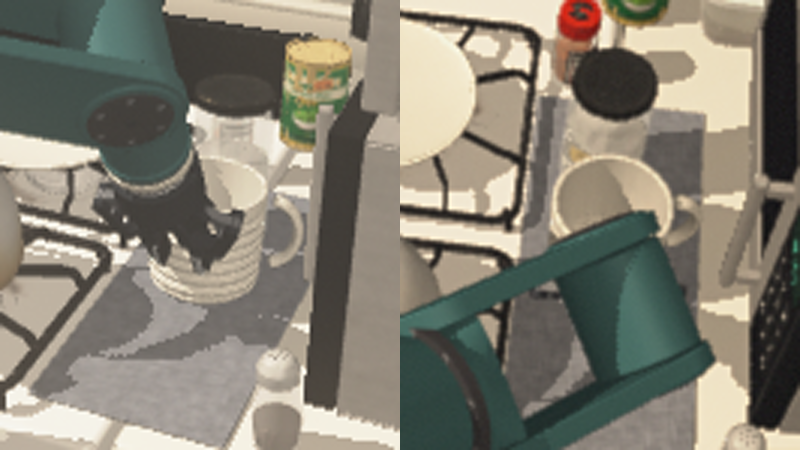

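The mug is now close to the jar. In the side view its far rim edge is at (341,212) and the lid is unmoved at about (342,188).

```bash
python3 - <<'E'
from h import *
print("rim far",plane("side",(270+212/3,160+156/3),.108),[plane("side",(270+x/3.0075,160+205/3),.108) for x in(152,275)])
print("lid ctr shift check", [proj("side",(x,-.214,.158)) for x in(.62,.627)])
E
python3 g.py .474 -.224 .042 32 180
```

```text
rim far [ 0.57333712 -0.22054921  0.108     ] [array([ 0.51166394, -0.16939667,  0.108     ]), array([ 0.52718088, -0.28012136,  0.108     ])]
lid ctr shift check [array([341.41075281, 187.70832384]), array([341.56302748, 185.71465944])]
target z axis [ 0.53 -0.   -0.85] now [ 0.4708 -0.2227  0.0436] q [-0.8  -0.16  2.08  0.51  0.88  0.5 ]
d [0.002 0.001 0.003] |d|/.0625= 0.1 rv [0.003 0.001 0.005] /.188= 0.0
```

```bash
python3 nudge.py '[[0.03,0.005,0,0.003,0,0,0],[0.03,0.008,0,0.005,0,0,0],[0.03,0.008,0,0.005,0,0,0]]'
python3 - <<'E'
from h import *
si=r.grab_frame("side")[:,:,::-1]; b=cv2.imread("pics/side0.png"); c=cv2.imread("pics/side3.png")
f=lambda im:cv2.resize(im[170:270,310:375],(260,400),interpolation=cv2.INTER_CUBIC)
cv2.imwrite("pics/c4.png",np.hstack([f(b),f(c),f(si)]))
lab=lambda im:[ (np.argwhere(im[170:205,325:358].max(2)<70).mean(0)+[170,325]).round(2)]
print(lab(b),lab(c),lab(si)) # lid centroid (row,col)
E
```

```text
clock: 6.88
eef_pos: [0.4797, -0.223, 0.0435]
ee_rot: [[0.849, 0.002, 0.529], [0.004, -1.0, -0.003], [0.529, 0.005, -0.849]]
force: [0.4, 0.7, -0.4]
opening: 0.0297
gripper_force: 0.4
[array([187.48, 340.87])] [array([187.5 , 340.89])] [array([187.5 , 340.89])]
```

View pics/c4.png

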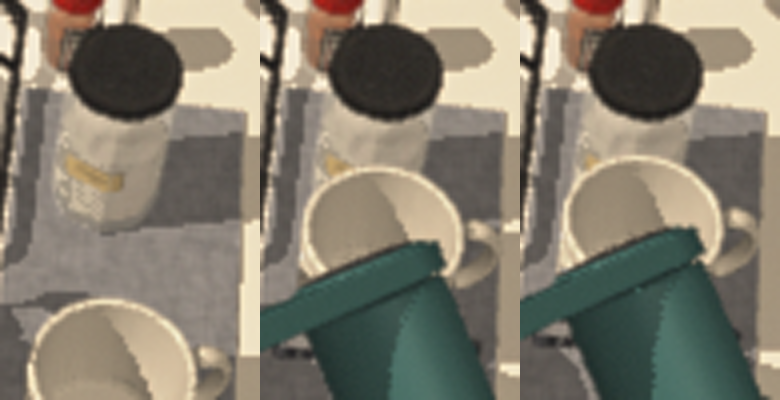

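The jar lid has not moved, and the mug's far rim is now at side (341,209). I'll push a few millimetres more, then back off and rise.

```bash
python3 nudge.py '[[0.03,0.002,0,0.0015,0,0,0],[0.03,0.004,0,0.0025,0,0,0],[0.03,0.004,0,0.0025,0,0,0]]'; python3 nudge.py '[[0.03,-0.04,0,-0.026,0,0,0],[0.03,-0.05,0,-0.05,0,0,0],[0.03,-0.03,0,-0.11,0,0,0],[0.03,-0.01,0,-0.17,0,0,0],[0.03,0.01,0,-0.23,0,0,0]]'
python3 - <<'E'
from h import *
for n in("side","scene"): cv2.imwrite(f"pics/{n}5.png",r.grab_frame(n)[:,:,::-1])
E
python3 g.py .29 -.1 .36 0 210
```

```text
clock: 7.3
eef_pos: [0.4839, -0.2232, 0.0434]
ee_rot: [[0.849, 0.002, 0.528], [0.005, -1.0, -0.004], [0.528, 0.006, -0.849]]
force: [-5.0, -0.4, -0.1]
opening: 0.0302
gripper_force: 2.3
clock: 7.92
eef_pos: [0.3715, -0.2221, 0.2448]
ee_rot: [[0.848, 0.001, 0.531], [0.005, -1.0, -0.006], [0.53, 0.007, -0.848]]
force: [1.2, -1.9, -0.3]
opening: 0.0297
gripper_force: 0.0
target z axis [-0.  0. -1.] now [ 0.3735 -0.2254  0.2526] q [-1.05 -0.52  1.9   0.48  1.45  0.53]
d [-0.011 -0.123 -0.138] |d|/.0625= 3.0 rv [ 0.168 -0.55  -0.504] /.188= 4.1
```

```bash
python3 nudge.py '[[0.05,-0.011,-0.03,-0.138,0.03,-0.11,-0.1],[0.05,-0.011,-0.123,-0.138,0.07,-0.22,-0.2],[0.05,-0.011,-0.123,-0.138,0.1,-0.33,-0.3],[0.05,-0.011,-0.123,-0.138,0.134,-0.44,-0.4],[0.05,-0.011,-0.123,-0.138,0.168,-0.55,-0.504]]'; python3 g.py .30 .15 .38 0 270
```

```text
clock: 8.65
eef_pos: [0.2898, -0.0981, 0.3545]
ee_rot: [[0.862, 0.506, -0.009], [0.506, -0.862, 0.011], [-0.002, -0.014, -1.0]]
force: [0.9, -1.1, -0.2]
opening: 0.0497
gripper_force: 0.0
target z axis [-0.  0. -1.] now [ 0.2898 -0.0981  0.3545] q [-0.52 -0.43  1.54  0.01  2.05  0.52]
d [ 0.134 -0.209 -0.023] |d|/.0625= 4.0 rv [-0.014 -0.005 -1.04 ] /.188= 5.5
```

```bash
python3 nudge.py '[[0.05,0.134,-0.209,-0.03,0,0,-0.18],[0.05,0.134,-0.209,-0.03,0,0,-0.36],[0.05,0.134,-0.209,-0.03,0,0,-0.54],[0.05,0.134,-0.209,-0.03,0,0,-0.72],[0.05,0.134,-0.209,-0.03,0,0,-0.9]]'; python3 g.py .49 .27 .34 0 270
```

```text
clock: 9.28
eef_pos: [0.2999, 0.1538, 0.3862]
ee_rot: [[0.126, 0.992, -0.011], [0.992, -0.126, 0.016], [0.015, -0.013, -1.0]]
force: [-0.6, -0.5, 0.5]
opening: 0.0501
gripper_force: 0.0
target z axis [-0.  0. -1.] now [0.2999 0.1538 0.3862] q [ 0.29 -0.35  1.42  0.02  2.07  0.42]
d [0.139 0.175 0.046] |d|/.0625= 3.6 rv [-0.012 -0.016 -0.126] /.188= 0.7
```

```bash
python3 nudge.py '[[0.05,0.139,0.175,0.046,-0.01,-0.015,-0.126],[0.05,0.139,0.175,0.046,-0.01,-0.015,-0.126],[0.05,0.139,0.175,0.046,-0.01,-0.015,-0.126],[0.05,0.139,0.175,0.046,-0.01,-0.015,-0.126],[0.05,0.139,0.175,0.046,-0.01,-0.015,-0.126]]'
python3 - <<'E'
from h import *
import json
st=r.observe(); im=r.grab_frame("wrist")[:,:,::-1]; cv2.imwrite("pics/w6.png",im)
json.dump({k:np.array(st[k]).tolist() for k in("eef_pos","ee_rot")},open("w6.json","w"))
sc=cv2.imread("pics/scene5.png");si=cv2.imread("pics/side5.png")
f=lambda im,x,y:cv2.resize(im[y:y+70,x:x+93],(400,300),interpolation=cv2.INTER_CUBIC)
cv2.imwrite("pics/c6.png",np.vstack([cv2.resize(im[60:360,80:480],(800,600)),]))
E
```

```text
clock: 9.9
eef_pos: [0.495, 0.263, 0.3351]
ee_rot: [[0.018, 1.0, -0.009], [1.0, -0.018, -0.003], [-0.003, -0.009, -1.0]]
force: [0.2, 0.6, -0.1]
opening: 0.0501
gripper_force: 0.0
```

View pics/w6.png

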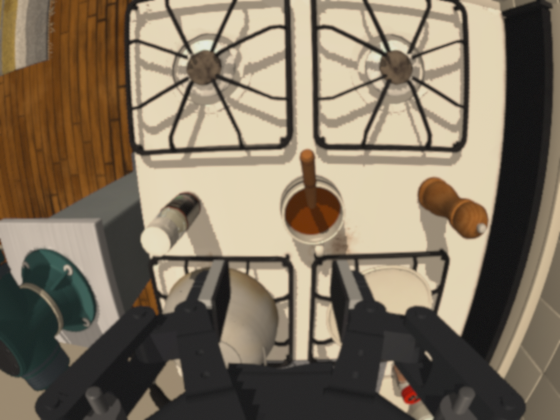

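The wrist view looks down on the tea mug, with its rim centre at about (313,211). The stick runs from its top at (307,156) to about (316,205) inside the mug.

```bash
cat > stick.py <<'E'
from h import *
def axis(img,box):
    x0,y0,x1,y1=box; c=img[y0:y1,x0:x1]; h=cv2.cvtColor(c,cv2.COLOR_BGR2HSV)
    m=((h[...,0]<14)&(h[...,1]>105)&(h[...,2]>50)).astype(np.uint8)
    n,l,s,_=cv2.connectedComponentsWithStats(m); k=1+s[1:,4].argmax(); p=np.argwhere(l==k)[:,::-1].astype(np.float32)+[x0,y0]
    vx,vy,a,b=cv2.fitLine(p.astype(np.float32),cv2.DIST_L2,0,.01,.01).ravel(); t=(p-[a,b])@[vx,vy]
    return np.array([a,b])+np.outer([t.min(),t.max()],[vx,vy]),len(p)
def line(views):  # views: (name, two pixel points, state): plane intersection
    N=[];D=[]
    for n,e,st in views:
        o,d1=ray(n,e[0],st);_,d2=ray(n,e[1],st); v=np.cross(d1,d2); v/=np.linalg.norm(v); N.append(v);D.append(v@o)
    u=np.linalg.svd(np.array(N))[2][2]; u*=np.sign(u[2]); p=np.linalg.lstsq(np.array(N),np.array(D),rcond=None)[0]
    return p,u,np.array(N)@p-D
E
python3 - <<'E'
from stick import *
import json
np.set_printoptions(precision=4,suppress=True)
st=json.load(open("w6.json"))
I={n:cv2.imread(f"pics/{f}.png") for n,f in[("scene","scene0"),("side","side0"),("wrist","w6")]}
B={"scene":(176,172,206,209),"side":(144,186,181,212),"wrist":(295,148,322,181)}
V=[]
for n in I:
    e,k=axis(I[n],B[n]); print(n,e.round(1).tolist(),k); V.append((n,e,st if n=="wrist" else None))
for vs in(V,V[:2],V[::2],V[1:]):
    p,u,res=line(vs); print("u",u,"lean",np.degrees(np.arccos(u[2])),"at z=.14",p+u*(.14-p[2])/u[2],"z .012",p+u*(.012-p[2])/u[2],res)
tops=[ray(n,e[e[:,1].argmin()],s) for n,e,s in V]; print("top",tri(*tops),tri(*tops[:2]),tri(*tops[1:]))
print("tea rim",plane("wrist",(313,211),.088,st),"mill top..")
E
```

```text
scene [[180.9, 178.1], [195.0, 196.2]] 86
side [[148.4, 190.3], [180.5, 210.2]] 158
wrist [[306.1, 149.8], [309.4, 180.6]] 340
u [-0.105   0.5706  0.8145] lean 35.465925901180604 at z=.14 [0.5243 0.27   0.14  ] z .012 [0.5408 0.1803 0.012 ] [-0. -0.  0.]
u [-0.0914  0.5842  0.8065] lean 36.24707645580757 at z=.14 [0.5294 0.2776 0.14  ] z .012 [0.5438 0.1848 0.012 ] [ 0. -0.]
u [-0.1058  0.5722  0.8133] lean 35.58330599990819 at z=.14 [0.524  0.2709 0.14  ] z .012 [0.5406 0.1809 0.012 ] [-0. -0.]
u [-0.1054  0.5666  0.8172] lean 35.19149624038611 at z=.14 [0.5243 0.2676 0.14  ] z .012 [0.5408 0.1789 0.012 ] [-0. -0.]
top (array([0.5207, 0.3006, 0.1779]), np.float64(0.002457613265345797)) (array([0.5244, 0.3019, 0.1756]), np.float64(0.00017469334514270984)) (array([0.5196, 0.3009, 0.1806]), np.float64(0.0018719523268856569))
tea rim [0.5341 0.2086 0.088 ] mill top..
```

```bash
python3 g.py .524 .270 .132 0 280
```

```text
target z axis [-0.  0. -1.] now [0.494  0.2623 0.3372] q [0.39 0.12 1.1  0.   1.93 0.41]
d [0.009 0.031 0.205] |d|/.0625= 3.3 rv [-0.007  0.002 -0.193] /.188= 1.0
```

```bash
python3 nudge.py '[[0.05,0.009,0.031,0.02,-0.007,0,-0.18],[0.05,0.009,0.031,0.08,-0.007,0,-0.19],[0.05,0.009,0.031,0.14,-0.007,0,-0.19],[0.05,0.009,0.031,0.18,-0.007,0,-0.19],[0.05,0.009,0.031,0.205,-0.007,0,-0.19]]'; python3 nudge.py '[[0.05,0,0,0,0,0,0],[0.025,0,0,0,0,0,0],[0.0,0,0,0,0,0,0],[0.0,0,0,0,0,0,0],[0.0,0,0,0,0,0,0]]' 30; python3 g.py .524 .270 .132 0 280
```

```text
clock: 10.58
eef_pos: [0.5225, 0.2691, 0.1333]
ee_rot: [[-0.17, 0.985, 0.003], [0.985, 0.17, -0.001], [-0.001, 0.003, -1.0]]
force: [1.4, 0.3, -0.9]
opening: 0.0499
gripper_force: 0.0
clock: 11.2
eef_pos: [0.5252, 0.2707, 0.1367]
ee_rot: [[-0.17, 0.985, 0.008], [0.985, 0.17, 0.002], [0.0, 0.008, -1.0]]
force: [0.3, 2.3, 5.2]
opening: 0.0132
gripper_force: 29.4
target z axis [-0.  0. -1.] now [0.5252 0.2707 0.1367] q [ 0.38  0.2   1.4  -0.    1.53  0.21]
d [-0.001 -0.001  0.005] |d|/.0625= 0.1 rv [ 0.008 -0.    -0.004] /.188= 0.0
```

```bash
python3 nudge.py '[[0.0,0,0,-0.01,0,0,0],[0.0,0,0,-0.03,0,0,0],[0.0,0,0,-0.06,0,0,0],[0.0,0,0,-0.1,0,0,0],[0.0,0,0,-0.15,0,0,0]]' 45;python3 nudge.py '[[0.0,0,0,-0.05,0,0,0],[0.0,0,0,-0.1,0,0,0],[0.0,0,0,-0.15,0,0,0],[0.0,0,0,-0.175,0,0,0],[0.0,0,0,-0.175,0,0,0]]'
python3 - <<'E'
from h import *
for n in("side","scene"): cv2.imwrite(f"pics/{n}7.png",r.grab_frame(n)[:,:,::-1])
cv2.imwrite("pics/c7.png",np.hstack([cv2.imread("pics/scene7.png")[60:360,90:490],cv2.imread("pics/side7.png")[0:300,60:460]]))
o=r.observe();print(o["eef_pos"],o["force"],o["opening"])
E
```

```text
clock: 11.82
eef_pos: [0.5228, 0.2692, 0.2841]
ee_rot: [[-0.169, 0.986, 0.001], [0.986, 0.169, -0.003], [-0.003, 0.0, -1.0]]
force: [1.0, 1.0, -0.7]
opening: 0.0121
gripper_force: 43.9
clock: 12.45
eef_pos: [0.5229, 0.2698, 0.4619]
ee_rot: [[-0.169, 0.986, 0.009], [0.986, 0.169, 0.0], [-0.001, 0.009, -1.0]]
force: [0.5, -0.8, -0.6]
opening: 0.012
gripper_force: 44.0
[0.52283765 0.26990019 0.45807732] [-0.09319332  0.08776906 -1.18961186] 0.011669662563286127
```

View pics/c7.png

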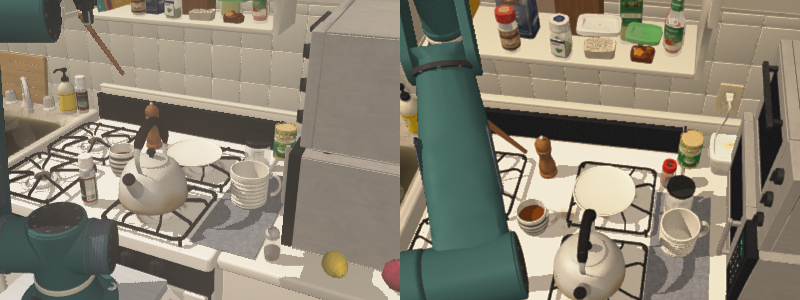

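The stick is held in the gripper at the same lean, with its foot at about scene (213,134) and side (187,152). The tea mug is still standing, and the ribbed mug is next to the jar.

Run:
```python
from stick import *
np.set_printoptions(precision=4,suppress=True)
ax=np.array([.5275,-.223])
for k,uv,a in[("start",(367,261),(.414,-.2236)),("c2",(370.7,251.7),(.454,-.2285)),("c3",(369.7,232.7),(.518,-.223)),("c4",(369.3,228),(.527,-.223))]:
    e=plane("side",uv,.06)[:2]; d=e-a; print(k,e,np.linalg.norm(d),np.degrees(np.arctan2(d[1],d[0])))
# rim far edge now: light pixel transitions along the column in side7
im=cv2.imread("pics/side7.png"); print(im[198:235,341].mean(1).astype(int).tolist())
sc=cv2.imread("pics/scene7.png")
B={"scene":(170,85,222,140),"side":(148,115,192,158)}
V=[]
for n,i in(("scene",sc),("side",im)):
    e,k=axis(i,B[n]); print(n,e.round(1).tolist(),k); V.append((n,e,None))
p,u,_=line(V); print("u",u,"lean",np.degrees(np.arccos(u[2])),"az",np.degrees(np.arctan2(u[1],u[0])))
f=tri(*[ray(n,e[e[:,1].argmax()]) for n,e,_ in V]);print("foot",f); o=r.observe(); print(o["eef_pos"], f[0]-o["eef_pos"])
# wrist view of the held stick: save also
cv2.imwrite("pics/w7.png",r.grab_frame("wrist")[:,:,::-1])
```

```text
start [ 0.455  -0.3051] 0.09125835941397785 -63.27797241676787
c2 [ 0.4856 -0.3144] 0.0915179251581942 -69.77370454728963
c3 [ 0.5473 -0.31  ] 0.09177097372421643 -71.38695171309305
c4 [ 0.563  -0.3084] 0.09268580664215079 -67.15144103094633
[42, 103, 181, 172, 157, 145, 138, 142, 147, 159, 214, 176, 153, 153, 156, 154, 151, 133, 131, 128, 129, 131, 131, 131, 129, 130, 131, 131, 131, 131, 132, 137, 140, 151, 153, 152, 152]
scene [[177.4, 85.0], [212.7, 133.5]] 226
side [[146.7, 121.7], [185.9, 152.1]] 220
u [-0.0391  0.6106  0.791 ] lean 37.720906198292184 az 93.66402975380285
foot (array([0.5397, 0.1789, 0.3316]), np.float64(0.0011977986272093243))
[0.5228 0.2699 0.4581] [ 0.0168 -0.091  -0.1265]
```

```bash
cat > pl.py <<'E'
# pl.py footx footy footz tilt yaw
import sys,numpy as np
from g import *
fx,fy,fz,t,w=map(float,sys.argv[1:]); T=tgt(t,w)
v=tgt(0,280).T@np.array([.0168,-.0915,-.1265]); st=r.observe(); R=np.array(st["ee_rot"])
p=np.array([fx,fy,fz])-T@v
d=R.T@(p-st["eef_pos"]); rv=Ro.from_matrix(R.T@T).as_rotvec()
print("TCP",p.round(4),"foot now",(st["eef_pos"]+R@v).round(4),"z",st["eef_pos"][2].round(4))
print("d",d.round(4),round(np.linalg.norm(d)/.0625,1),"rv",rv.round(3),np.linalg.norm(rv)/.188)
E
python3 pl.py .54 -.247 .33 4 291
python3 - <<'E'
from h import *
print([plane("side",(341,y),.108) for y in(207.5,208.5)])
E
```

```text
TCP [ 0.5093 -0.1688  0.4627] foot now [0.5393 0.178  0.331 ] z 0.4573
d [-0.4301 -0.0876 -0.0043] 7.0 rv [ 0.007  0.072 -0.196] 1.1119484729490812
[array([ 0.58880665, -0.22054039,  0.108     ]), array([ 0.58538058, -0.22074866,  0.108     ])]
```

```bash
python3 nudge.py '[[0.0,-0.43,-0.088,-0.006,0.007,0.072,-0.196],[0.0,-0.43,-0.088,-0.006,0.007,0.072,-0.196],[0.0,-0.43,-0.088,-0.006,0.007,0.072,-0.196],[0.0,-0.43,-0.088,-0.006,0.007,0.072,-0.196],[0.0,-0.43,-0.088,-0.006,0.007,0.072,-0.196]]'; python3 pl.py .54 -.247 .30 4 291
```

```text
clock: 13.22
eef_pos: [0.5121, -0.0442, 0.4619]
ee_rot: [[-0.358, 0.934, -0.025], [0.931, 0.359, 0.068], [0.072, 0.001, -0.997]]
force: [1.5, -0.4, -0.2]
opening: 0.0119
gripper_force: 44.0
TCP [ 0.5093 -0.1688  0.4327] foot now [ 0.5429 -0.122   0.329 ] z 0.4619
d [-0.1171 -0.0474  0.0208] 2.0 rv [ 0.001 -0.002  0.   ] 0.012790925207816106
```

```bash
python3 nudge.py '[[0.0,-0.06,-0.024,0.01,0,0,0],[0.0,-0.117,-0.047,0.021,0,0,0],[0.0,-0.117,-0.047,0.021,0,0,0],[0.0,-0.117,-0.047,0.021,0,0,0]]'; python3 pl.py .54 -.247 .15 4 291
python3 - <<'E'
from stick import *
np.set_printoptions(precision=4,suppress=True)
V=[]
for n in("side","scene"):
    im=r.grab_frame(n)[:,:,::-1].copy(); cv2.imwrite(f"pics/{n}8.png",im)
    f=proj(n,(.54,-.247,.30)); t=proj(n,(.51,-.175,.415)); 
    lo=np.minimum(f,t)-10; hi=np.maximum(f,t)+10
    e,k=axis(im,tuple(np.r_[lo,hi].astype(int))); print(n,"pred",f.round(1),t.round(1),"seen",e.round(1).tolist(),k); V.append((n,e,None))
print("foot",tri(*[ray(n,e[e[:,1].argmax()]) for n,e,_ in V])); p,u,_=line(V); print(u,np.degrees(np.arccos(u[2])),np.degrees(np.arctan2(u[1],u[0])))
E
```

```text
clock: 13.72
eef_pos: [0.5101, -0.1666, 0.4332]
ee_rot: [[-0.357, 0.934, -0.024], [0.931, 0.358, 0.069], [0.073, 0.002, -0.997]]
force: [-0.5, 0.6, -0.7]
opening: 0.0119
gripper_force: 44.1
TCP [ 0.5093 -0.1688  0.2827] foot now [ 0.5409 -0.2443  0.3003] z 0.4332
d [-0.0127 -0.0019  0.15  ] 2.4 rv [ 0.002 -0.003 -0.   ] 0.019185135778385078
side pred [359.9 179.8] [334.2 154.3] seen [[324.3, 184.1], [331.9, 158.6]] 207
scene pred [353.1 164.3] [324.4 121.1] seen [[319.6, 110.0], [351.8, 164.7]] 261
foot (array([ 0.5621, -0.1984,  0.2712]), np.float64(0.039863931216994955))
[-0.7397  0.0481  0.6712] 47.83790694427187 176.28201163989752
```

```bash
python3 nudge.py '[[0.0,-0.004,-0.001,0.05,0,0,0],[0.0,-0.008,-0.002,0.1,0,0,0],[0.0,-0.0127,-0.002,0.14,0,0,0],[0.0,-0.0127,-0.002,0.15,0,0,0],[0.0,-0.0127,-0.002,0.15,0,0,0]]'; python3 pl.py .54 -.247 .02 4 291
python3 - <<'E'
from stick import *
np.set_printoptions(precision=4,suppress=True)
V=[]
for n in("side","scene"):
    im=r.grab_frame(n)[:,:,::-1].copy(); cv2.imwrite(f"pics/{n}9.png",im)
    f=proj(n,(.54,-.247,.15)); t=proj(n,(.52,-.195,.233)); 
    m=np.zeros(im.shape[:2],np.uint8); cv2.line(m,tuple((f+(f-t)*.15).astype(int).tolist()),tuple(t.astype(int).tolist()),255,15)
    e,k=axis(cv2.bitwise_and(im,im,mask=m),(0,0,560,420)); print(n,"pred",f.round(1),t.round(1),"seen",e.round(1).tolist(),k); V.append((n,e,None))
print("foot",tri(*[ray(n,e[e[:,1].argmax()]) for n,e,_ in V])); p,u,_=line(V); print(u,np.degrees(np.arccos(u[2])),np.degrees(np.arctan2(u[1],u[0])))
E
```

```text
clock: 14.45
eef_pos: [0.5103, -0.1683, 0.2853]
ee_rot: [[-0.36, 0.933, -0.02], [0.931, 0.36, 0.066], [0.069, 0.005, -0.998]]
force: [0.0, 1.1, -0.2]
opening: 0.0119
gripper_force: 44.0
TCP [ 0.5093 -0.1688  0.1527] foot now [ 0.5418 -0.2462  0.1527] z 0.2853
d [-0.0093 -0.0018  0.1323] 2.1 rv [0.005 0.001 0.002] 0.028931277641318122
side pred [351.6 214.5] [334.9 200.2] seen [[330.5, 192.5], [351.8, 214.2]] 130
scene pred [349.9 215.5] [330.6 187.5] seen [[327.7, 179.6], [350.0, 215.0]] 164
foot (array([ 0.5399, -0.2474,  0.1517]), np.float64(9.8195160097581e-05))
[-0.1334  0.523   0.8418] 32.66872603034103 104.30483220857886
```

```bash
python3 nudge.py '[[0.0,-0.002,0,0.03,0,0,0],[0.0,-0.004,-0.001,0.06,0,0,0],[0.0,-0.006,-0.001,0.09,0,0,0],[0.0,-0.008,-0.002,0.112,0,0,0],[0.0,-0.008,-0.002,0.112,0,0,0]]'; python3 pl.py .54 -.247 .018 4 291
```

```text
clock: 15.18
eef_pos: [0.5086, -0.1699, 0.172]
ee_rot: [[-0.358, 0.933, -0.022], [0.931, 0.359, 0.067], [0.07, 0.004, -0.998]]
force: [0.2, -0.2, -0.0]
opening: 0.0121
gripper_force: 44.0
TCP [ 0.5093 -0.1688  0.1507] foot now [ 0.5397 -0.2478  0.0393] z 0.172
d [-0.0007  0.001   0.0213] 0.3 rv [ 0.004 -0.001  0.   ] 0.01939674191100582
```

```bash
python3 nudge.py '[[0.0,0,0,0.006,0,0,0],[0.0,0,0,0.012,0,0,0],[0.0,0,0,0.017,0,0,0],[0.0,0,0,0.02,0,0,0],[0.0,0,0,0.02,0,0,0]]'; python3 pl.py .54 -.247 .018 4 291
```

```text
clock: 15.8
eef_pos: [0.508, -0.1685, 0.1517]
ee_rot: [[-0.358, 0.933, -0.022], [0.931, 0.359, 0.067], [0.07, 0.004, -0.998]]
force: [0.7, 0.3, 0.1]
opening: 0.012
gripper_force: 44.0
TCP [ 0.5093 -0.1688  0.1507] foot now [ 0.5392 -0.2465  0.019 ] z 0.1517
d [-0.0008  0.0011  0.001 ] 0.0 rv [ 0.004 -0.     0.001] 0.020287516003792593
```

```bash
python3 nudge.py '[[0.0,0,0,0.0015,0,0,0],[0.0,0,0,0.003,0,0,0],[0.0,0,0,0.003,0,0,0]]'; python3 nudge.py '[[0.018,0,0,0,0,0,0],[0.022,0,0,0,0,0,0],[0.03,0,0,0,0,0,0],[0.04,0,0,0,0,0,0],[0.04,0,0,0,0,0,0]]' 20
python3 - <<'E'
from stick import *
np.set_printoptions(precision=4,suppress=True)
V=[]
for n in("side","scene"):
    im=r.grab_frame(n)[:,:,::-1].copy(); cv2.imwrite(f"pics/{n}10.png",im)
    f=proj(n,(.518,-.19,.108)); t=proj(n,(.49,-.12,.185)); 
    m=np.zeros(im.shape[:2],np.uint8); cv2.line(m,tuple(f.astype(int).tolist()),tuple(t.astype(int).tolist()),255,25)
    e,k=axis(cv2.bitwise_and(im,im,mask=m),(0,0,560,420)); print(n,"pred",f.round(1),t.round(1),"seen",e.round(1).tolist(),k); V.append((n,e,None))
p,u,_=line(V); print(u,np.degrees(np.arccos(u[2])),np.degrees(np.arctan2(u[1],u[0])),"z.02",p+u*(.02-p[2])/u[2],"z.14",p+u*(.14-p[2])/u[2])
E
```

```text
clock: 16.18
eef_pos: [0.5081, -0.1684, 0.149]
ee_rot: [[-0.358, 0.933, -0.021], [0.931, 0.359, 0.067], [0.07, 0.004, -0.998]]
force: [-0.6, 0.6, -0.4]
opening: 0.012
gripper_force: 44.0
clock: 16.8
eef_pos: [0.5082, -0.1685, 0.149]
ee_rot: [[-0.358, 0.934, -0.021], [0.931, 0.359, 0.067], [0.07, 0.004, -0.998]]
force: [0.0, -0.2, 0.5]
opening: 0.0402
gripper_force: 0.0
side pred [328.3 227.3] [303.1 217.1] seen [[307.0, 217.0], [338.0, 235.0]] 147
scene pred [327.1 228.3] [300.3 203.2] seen [[304.9, 206.0], [332.1, 236.8]] 144
[-0.1887  0.6166  0.7643] 40.15340905372688 107.01990418551689 z.02 [ 0.5364 -0.2552  0.02  ] z.14 [ 0.5067 -0.1584  0.14  ]
```

```bash
python3 nudge.py '[[0.045,0,0,-0.01,0,0,0],[0.045,0,0,-0.03,0,0,0],[0.045,0,0,-0.07,0,0,0],[0.045,0,0,-0.12,0,0,0],[0.045,0,0,-0.17,0,0,0]]'; python3 nudge.py '[[0.045,0.02,-0.04,-0.04,0,0,0],[0.045,0.04,-0.08,-0.08,0,0,0],[0.045,0.04,-0.08,-0.08,0,0,0],[0.045,0.04,-0.08,-0.08,0,0,0],[0.045,0.04,-0.08,-0.08,0,0,0]]';  python3 - <<'E'
from stick import *
np.set_printoptions(precision=4,suppress=True)
V=[]
for n in("side","scene"):
    im=r.grab_frame(n)[:,:,::-1].copy(); cv2.imwrite(f"pics/{n}11.png",im)
    f=proj(n,(.518,-.19,.108)); t=proj(n,(.49,-.11,.19)); 
    m=np.zeros(im.shape[:2],np.uint8); cv2.line(m,tuple(f.astype(int).tolist()),tuple(t.astype(int).tolist()),255,25)
    e,k=axis(cv2.bitwise_and(im,im,mask=m),(0,0,560,420)); print(n,"seen",e.round(1).tolist(),k); V.append((n,e,None))
p,u,_=line(V); print(u,np.degrees(np.arccos(u[2])),np.degrees(np.arctan2(u[1],u[0])),"z.02",p+u*(.02-p[2])/u[2])
print("top",tri(*[ray(n,e[e[:,1].argmin()]) for n,e,_ in V]))
a=cv2.imread("pics/side7.png");b=cv2.imread("pics/side11.png"); print("rim col",b[198:214,341].mean(1).astype(int).tolist(),"lid",[np.argwhere(i[170:200,325:358].max(2)<70).mean(0).round(2) for i in(a,b)])
E
```

```text
clock: 17.52
eef_pos: [0.5116, -0.1798, 0.3209]
ee_rot: [[-0.358, 0.933, -0.02], [0.931, 0.359, 0.066], [0.069, 0.005, -0.998]]
force: [1.5, -0.6, 0.9]
opening: 0.0451
gripper_force: 0.0
clock: 18.15
eef_pos: [0.4248, -0.1765, 0.3988]
ee_rot: [[-0.358, 0.933, -0.024], [0.931, 0.359, 0.069], [0.073, 0.002, -0.997]]
force: [-0.3, 0.6, 1.2]
opening: 0.0448
gripper_force: 0.0
side seen [[307.0, 216.9], [338.1, 234.8]] 169
scene seen [[304.9, 206.1], [331.2, 235.7]] 136
[-0.1895  0.6184  0.7627] 40.30042470316081 107.03960860331028 z.02 [ 0.5375 -0.255   0.02  ]
top (array([ 0.4994, -0.1299,  0.174 ]), np.float64(4.392284557629312e-05))
rim col [42, 103, 185, 174, 162, 147, 140, 141, 150, 165, 216, 180, 157, 157, 158, 159] lid [array([16.66, 15.66]), array([13.29, 15.75])]
```

Run:
```python
import cv2,numpy as np
for k in("side0","side5","side7","side10","side11"):
    m=(cv2.imread(f"pics/{k}.png").max(2)<70)[170:206,320:365]; p=np.argwhere(m)+[170,320]
    print(k,p.min(0),p.max(0),m.sum(),"lid bottom rows",[p[p[:,1]==c][:,0].max() for c in(335,341,347)])
```

```text
side0 [176 327] [199 354] 518 lid bottom rows [np.int64(197), np.int64(199), np.int64(198)]
side5 [175 327] [198 354] 512 lid bottom rows [np.int64(196), np.int64(198), np.int64(197)]
side7 [175 327] [198 354] 514 lid bottom rows [np.int64(196), np.int64(198), np.int64(197)]
side10 [170 320] [205 354] 707 lid bottom rows [np.int64(205), np.int64(198), np.int64(197)]
side11 [170 320] [198 357] 636 lid bottom rows [np.int64(196), np.int64(198), np.int64(197)]
```

The jar moved only about 1 px (roughly 3 mm) when the mug touched it, and it has not moved since. The stick is at rest and the arm is clear, so I'm handing in.

```bash
python3 -c "
from cell import r
print(r.sign_off())"
```

```text
the job is handed in; nothing more can be done
None
```

The job is handed in at about 18 s of the allowed 67 s: the ribbed mug stands touching the sugar jar, and the stick leans about 40° in it on the side opposite the handle. The jar moved only about 3 mm, the tea mug was still upright when last seen, and the arm is clear. The sign-off gave no verdict.

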